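# Tip a rinsed filter disc out of its nest and stand it to dry

### The job

The rinsed filter disc lies flush in the round grey rinsing nest, so its edge cannot be gripped. Press it down over the thumb dip, above the drain, so that the opposite edge tips up at the finger gap; take the disc by that raised edge and lower it, without dropping it, on edge into a free slot of the wire drying rack, then let go. Leave the disc already in the rack and the things round about where they are.

Things in the scene. Friction and masses are not known exactly. Their poses are not given: they have to be found in the camera images.
- nest: Rinsing nest, fixed: round dark-grey block 130 mm across, 53 mm high, steel hose barb (to 88 mm from the centre) low on one side. Origin: centre of its underside; x points level from the finger gap through the centre to the thumb dip and barb, z up. A round pocket 93 to 97 mm wide in its top holds the disc flush with the rim. Its seat is 12 mm down and level on the gap side; past the ridge it falls away into a well.
- nest_ridge (a point): Middle of the straight ridge (along the nest's y) where the level seat ends: 3.5 mm past the nest's centre towards the thumb dip, 41 mm above the table. Beyond it the pocket's floor slopes down at 55 degrees into the well, whose end stops the disc. A disc rocked over this ridge stays by itself, tilted about 55 degrees, its far edge some 35 mm above the seat. Axes as the nest's.
- nest_press (a point): Spot to press, on the disc's top at rim height (53 mm above the table), 28 mm from the nest's centre towards the thumb dip (where the rim is 5 mm lower). A closed gripper about 18 mm (nest x) by 35 mm (nest y) fits. Pressing straight down here to 18 mm below the rim takes a few newtons and rocks the disc over the ridge. The pocket wall is 48 mm from the centre on this side. Axes as the nest's.
- nest_gap (a point): Middle of the finger gap, an opening 44 mm wide in the nest's rim, cut down to the seat (41 mm above the table), opposite the thumb dip, 55 mm from the nest's centre. The tipped-up edge stands over it and a finger goes in under that edge. Axes as the nest's.
- disc_center (a point): Middle (half-way through the thickness) of the rinsed filter disc: flat, round, 90 mm across, 12 mm thick, about 0.13 kg, cream rim and tan porous middle on both faces, loose. z is the disc's own axis, square to its faces: up while it lies in the nest, leaning towards the thumb dip once it is tipped.
- rack: Drying rack, fixed: white drip tray 176 mm (x) by 104 mm (y), 10 mm high, with two steel rails along x and three pairs of wire hoops 66 mm high that make three slots 50 mm apart along x; each slot is 19 mm wide and opens to about 33 mm at its top. Origin: centre of its underside; x points level across the slots, away from the robot, z up.
- slot_near (a point): Where the middle of a disc comes to sit in the free slot nearest the robot: 51.5 mm above the table. x runs across the slots (it is the axis of a disc standing in the slot), y along the slot, z up. A seated disc stands on the rails and reaches 96 mm above the table.
- slot_mid (a point): The same for the free middle slot, 50 mm further along the rack's x.
- dry_center (a point): Middle of the disc that is already drying in the rack's third slot (50 mm beyond the middle one): like the rinsed disc, loose; its z axis is its own axis and level. Not to be disturbed.
- mains_adapter: Bystander: black plug-in power adapter, 37 x 94 x 42 mm; origin at its underside.
- capped_vial: Bystander: small glass vial with a dark cap, 24 mm across, 54 mm high; origin at its underside.
- mixer_insert: Bystander: black rubber tube holder, 69 mm across, 51 mm high; origin at its underside.

How it is judged:
On the way, in this order (a step that is already met when the one before it is completed fails the run):
1. the rinsed disc is tipped up in its nest (angle between disc_center's own z axis and vertical above 0.6 rad and horizontal distance between disc_center and nest_ridge below 0.03 m and height (world z) of disc_center below 0.075 m), for 0.2 s.
2. the disc is lifted clear of the nest in the gripper (distance between disc_center and nest_ridge above 0.09 m and contact force between the fingers and frit_disc above 0.3 N), for 0.2 s.
At the end, for the whole second after the job is handed in: The rinsed disc stands on edge, at rest and released, in the near or the middle slot of the rack: its centre within 16 mm of the slot's seated point and 12 mm of the slot's middle plane, its axis within 20 degrees of the rack's x axis; the other disc still stands in the third slot (((x of disc_center in the frame of slot_near between -0.012 and 0.012 m and distance between disc_center and slot_near below 0.016 m) or (x of disc_center in the frame of slot_mid between -0.012 and 0.012 m and distance between disc_center and slot_mid below 0.016 m)) and angle between the z axis of each of disc_center, dry_center and the x axis of slot_mid, either way round below 0.35 rad and linear speed of frit_disc below 0.02 m/s and distance between dry_center and slot_mid between 0.035 and 0.065 m); the robot touches nothing.
It fails at once if the rinsed disc is dropped (falls unheld faster than 0.7 m/s, that is from more than about 25 mm) (contact force between the fingers and frit_disc below 0.02 N and linear speed of frit_disc above 0.7 m/s).
It fails at once if the disc already in the rack is disturbed by more than 20 mm (distance of dry_center from where it was at the start of the episode above 0.02 m).
It fails at once if the adapter, the vial or the tube holder is moved by more than 20 mm (distance of any of mains_adapter, capped_vial, mixer_insert from where it was at the start of the episode above 0.02 m).
It also fails if it takes over 51 s, if anything falls off the work surface, if the arm or the gripper's body presses on something with over 40 N, if the wrist force passes 120 N, or if a joint passes its speed limit or range.

### The arm

A 6-joint arm with a two-finger parallel gripper is mounted at the origin on a cart in front of the work surface, level with it; the furniture and walls round the work are solid. World frame = base frame: x ahead of the robot, y to its left, z up, the work surface at z = 0. Lengths are in m, angles in rad, forces in N, time in s.
With the tool pointing down it reaches from about 0.3 to 0.875 m from the base axis. Payload 6.4 kg.
Tool frame: the origin (TCP) lies midway between the tips of the shut fingers; the grasp point (between the pads) lies 19 mm behind it; x points along the fingers, z is the direction in which the jaws open and shut, and the axes are right-handed (so a half turn about x gives the same grasp; the last joint's range is limited). The gripper opens to 88 mm and grips with 3 to 60 N. Pads are 18 mm wide; open, the fingers measure 123 mm over their backs; the gripper's body (75 mm by 187 mm) begins 45 mm behind the grasp point.
Start: joints at [0.917, 0.181, 1.607, -0, 1.354, -0.206], TCP at [0.249, 0.518, 0.239] pointing down, gripper open.
Joint ranges: [-2.99, 2.99], [-0.89, 2.07], [0.3, 2.58], [-1.14, 4.28], [0, 2.63], [-3.12, 3.12]. Speed limits (rad/s): [2.57, 2.57, 3.01, 3.14, 3.14, 3.14].

### API

Orientations are given as [roll, pitch, yaw] about the fixed x, y, z axes, in that order (R = Rz(yaw) Ry(pitch) Rx(roll)).
In Python, from station import arm gives the robot as it stands.
- The arm moves only by the tool step_arm, never from a script. Its argument "commands" is a list of rows, each an object with "dp": the shift along the tool's x, y, z in m, a list of three; "angular": the turn, a rotation vector about the tool's x, y, z in degrees, a list of three. In form: [{"dp": [x, y, z], "angular": [rx, ry, rz]}, ...]. A call has 1 to 12 rows; each row is the pose to reach, as a shift and turn from the pose commanded when the call began, along the tool's axes at that moment; what a row does not reach only later rows make up. A row lasts 1/12 s, in which the tool goes at most 41.7 mm and 7.16 degrees, less where a joint would pass 70% of its speed; a pose out of reach is approached as far as the arm can. A call with a gripper value outside its range is refused whole. "jaw" is the gripper's target within -1 to 1 (shut at 1, half-way at 0, fully open at -1), set as the call begins (left out, the last holds). The fingers move at their own pace and stop on an object; "grip_force" is the grip in N (left out, the last holds). Time passes only in rows, so rows that repeat a pose let the fingers close. It gives the time, the measured TCP pose, the force and the opening at its end, in the units of the state.
- arm.observe(): the state, without advancing time (a new reading comes with each control period).
- arm.snapshot(name): name is "scene" or "top" or "wrist"; returns a dict with "color" (400x640x3 uint8, red, green, blue), "range_z" (400x640 float32, m along the optical axis (not along the pixel's ray), 0 where there is no reading), "fx", "fy", "cx", "cy" (pixels), "R" (3x3) and "t" (3): a world point X has camera coordinates R X + t; the wrist camera has in their place "hand_eye" (4x4, takes a point from camera to tool coordinates, whose origin is the TCP and whose axes are the tool frame's). Camera axes: x right, y down, z forward; pixel columns grow to the right and rows downward; lengths in m; the calibration is good to about 2 mm. A picture is of the moment at which its call begins: read the wrist's pose just before it.
- arm.sign_off(): hands the job in, once; it reports no verdict.
The state is a dict: "t": time; "joint_pos": joint angles; "qvel": joint speeds; "effort": joint torques, N m; "position": TCP position; "orientation": TCP orientation; "ft_force": force on the tool from outside, world axes, zero at the start; "moment": the same for the moment, N m; "gripper_width": opening from 0.0 (shut) to 1.0 (fully open).
Only numpy, scipy, OpenCV 4.12 (cv2) and the standard library are available. Lean on these libraries where they do the work, as an engineer would, in place of code of your own. Each camera call takes 0.05 s, during which the arm holds its last target.

## Working session

There is one attempt and no reset: what is moved stays moved. The work goes in short steps, Python scripts to look and compute and a tool call to move; the robot and the scene stay as the last step left them, time stands still between calls to the robot, and variables do not carry over. Pictures are saved under pics/ and viewed, and the job is handed in when it is done.

Besides the shell and the picture viewer there is one more tool, called after "Call:" by a JSON object that holds its "op" and its "data". step_arm: Moves the arm, as the interface text tells. Its arguments: {"type":"object","properties":{"commands":{"type":"array"},"jaw":{"type":"number"},"grip_force":{"type":"number"}},"required":["commands"]}

```bash
ls; mkdir -p pics; python3 - <<'E'
from station import arm
import cv2,numpy as np
print(arm.observe())
for n in("scene","top","wrist"):
    s=arm.snapshot(n); cv2.imwrite(f"pics/{n}0.png",s["color"][:,:,::-1]); np.savez(f"pics/{n}0.npz",**s)
    print(n,{k:(np.round(v,4).tolist() if k not in("color","range_z") else v.shape) for k,v in s.items()})
E
```

```text
pics
{'t': 0.0, 'joint_pos': array([ 9.16663259e-01,  1.81522910e-01,  1.60800238e+00, -3.24839987e-05,
        1.35379104e+00, -2.06294852e-01]), 'qvel': array([ 0.00026073,  0.00049248, -0.00120052,  0.00108586, -0.00091168,
       -0.00103132]), 'effort': array([-1.46569888e-03, -4.33889294e+01, -3.41835988e+01,  7.00027496e-02,
        3.89135582e-02, -1.73321714e-04]), 'position': array([0.24864339, 0.51786728, 0.23782305]), 'orientation': array([ 2.95369249,  1.56907236, -2.20652769]), 'ft_force': array([-0.80916349, -0.6446046 ,  0.49801458]), 'moment': array([-0.02692711, -0.0252336 , -0.04724987]), 'gripper_width': 0.9979621489511133}
scene {'color': (400, 640, 3), 'range_z': (400, 640), 'fx': 459.1586, 'fy': 459.1586, 'cx': 315.3597, 'cy': 201.5368, 'R': [[-0.661, -0.7504, 0.0055], [-0.5539, 0.4829, -0.6783], [0.5063, -0.4514, -0.7348]], 't': [0.1089, 0.4502, 0.548]}
top {'color': (400, 640, 3), 'range_z': (400, 640), 'fx': 377.4063, 'fy': 377.4063, 'cx': 322.6769, 'cy': 200.6604, 'R': [[0.0051, -0.9999, 0.0119], [-0.9978, -0.0059, -0.0666], [0.0666, -0.0115, -0.9977]], 't': [-0.3206, 0.5102, 0.863]}
wrist {'color': (400, 640, 3), 'range_z': (400, 640), 'fx': 352.1607, 'fy': 352.1607, 'cx': 320.2732, 'cy': 193.132, 'hand_eye': [[0.0007, -0.2991, 0.9542, -0.145], [0.0007, -0.9542, -0.2991, 0.0777], [1.0, 0.0009, -0.0005, 0.001], [0.0, 0.0, 0.0, 1.0]]}
```

View pics/scene0.png

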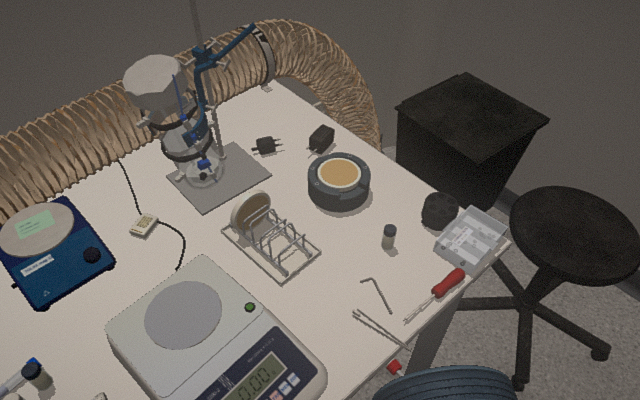

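View pics/top0.png

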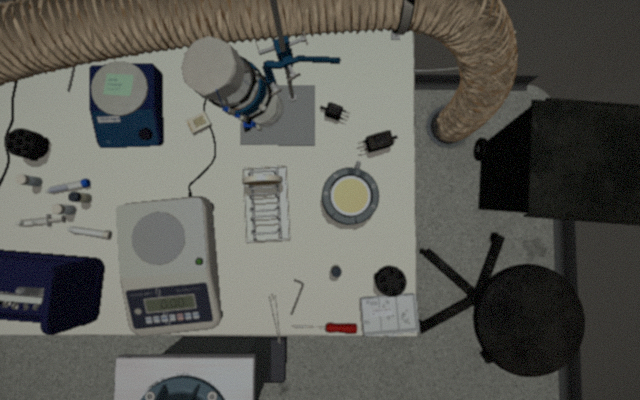

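View pics/wrist0.png

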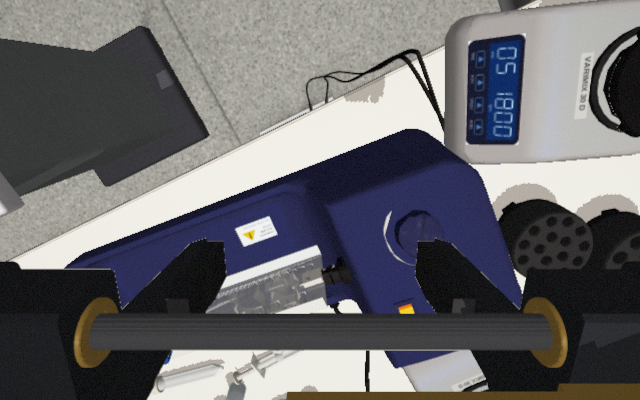

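```bash
cat > h.py <<'E'
import numpy as np,cv2
def load(n): return dict(np.load(f"pics/{n}.npz"))
def ray(s,u,v,z):
    d=np.stack([(np.asarray(u)-s["cx"])/s["fx"],(np.asarray(v)-s["cy"])/s["fy"],np.ones_like(np.asarray(u,float))],-1)
    c=-s["R"].T@s["t"]; w=d@s["R"]
    return c+w*((z-c[2])/w[...,2])[...,None]
def pts(s):
    v,u=np.mgrid[:400,:640]; z=s["range_z"]
    p=np.stack([(u-s["cx"])/s["fx"]*z,(v-s["cy"])/s["fy"]*z,z],-1)
    return (p-s["t"])@s["R"]
E
python3 - <<'E'
from h import *
t=load("top0");s=load("scene0")
for s_,n,(x0,y0,x1,y1) in((t,"top",(230,130,410,290)),(s,"scene",(210,110,410,290))):
    c=s_["color"][y0:y1,x0:x1,::-1]; cv2.imwrite(f"pics/{n}z.png",cv2.resize(c,None,fx=4,fy=3.5 if 0 else 3.7,interpolation=cv2.INTER_CUBIC)[:600,:800])
for n,S in(("top",t),("scene",s)):
    hsv=cv2.cvtColor(S["color"],cv2.COLOR_RGB2HSV)
    P=pts(S)
    print(n)
    # height-based maps in region
    if n=="top": box=np.s_[160:230,315:385]
    else: box=np.s_[145:215,300:378]
    Pb=P[box].reshape(-1,3); m=(abs(Pb[:,2]-.053)<.006)
    print("nest top pts",m.sum(),Pb[m].mean(0),cv2.minEnclosingCircle(Pb[m][:,:2].astype(np.float32)))
    hb=hsv[box]; print("hue sample",hb[35,35],hb[35,38])
    disc=((hb[...,0]>10)&(hb[...,0]<32)&(hb[...,1]>50)&(hb[...,2]>90)).astype(np.uint8)
    k=np.argwhere(disc); cs,_=cv2.findContours(disc,0,1); c=max(cs,key=cv2.contourArea)[:,0]+[box[1].start,box[0].start]
    w=ray(S,c[:,0],c[:,1],.053)
    e=cv2.fitEllipse(w[:,:2].astype(np.float32)*1000); print("disc",e,len(c))
P=pts(t);print("table z",np.median(P[230:260,300:320,2]))
E
```

```text
top
nest top pts 2236 [ 0.52561923 -0.37976066  0.05290976] ((0.5226799845695496, -0.378971666097641), 0.0651116669178009)
hue sample [ 27  73 150] [ 26  73 151]
disc ((522.2529907226562, -379.72802734375), (72.4847640991211, 72.66571807861328), 147.48573303222656) 94
scene
nest top pts 2043 [ 0.52317354 -0.37734085  0.054389  ] ((0.52364581823349, -0.37900084257125854), 0.06558945029973984)
hue sample [ 18 109 166] [ 17 110 167]
disc ((525.6468505859375, -382.02813720703125), (76.4845199584961, 76.97599792480469), 87.31333923339844) 91
table z 0.000229169628424437
```

View pics/topz.png

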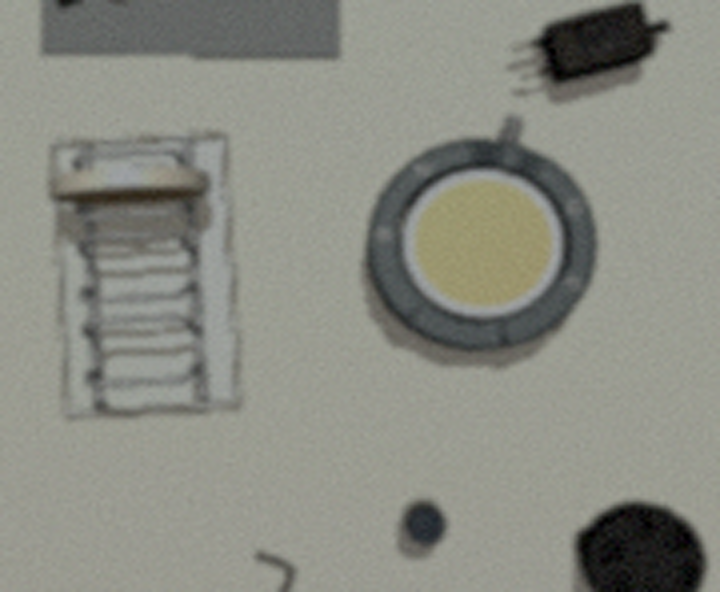

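View pics/scenez.png

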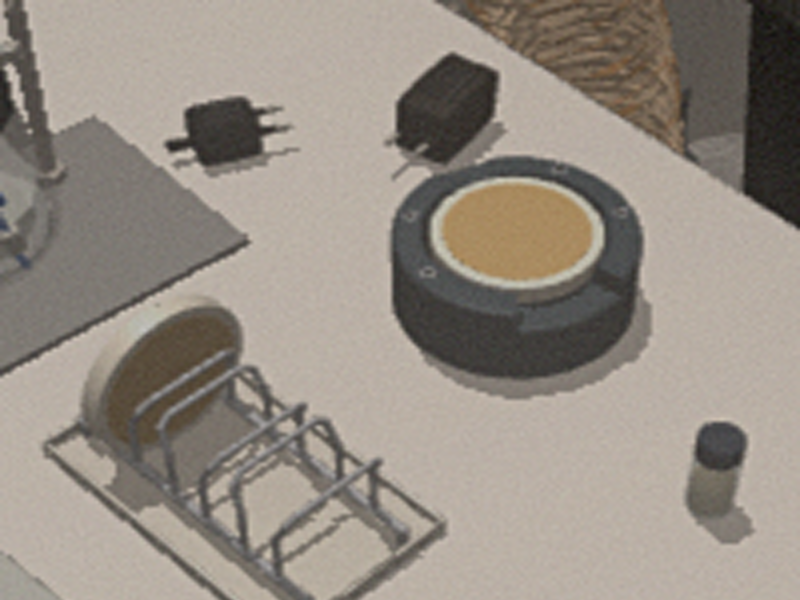

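```bash
python3 - <<'E'
from h import *
from scipy.spatial.transform import Rotation as Rn
t=load("top0");s=load("scene0")
zt=lambda x,y:(x/4+230-.4,y/3.7+130-.4)
zs=lambda x,y:(x/4+210-.4,y/3.7+110-.4)
c=np.array([.5232,-.379])
b=ray(t,*zt(511,122),.02)[:2]; print("barb top",b,np.linalg.norm(b-c),np.degrees(np.arctan2(*(b-c)[::-1])))
g=[ray(s,*zs(*p),.053)[:2] for p in((520,310),(618,275))]
print("gap corners",g,np.linalg.norm(g[0]-g[1])); m=(g[0]+g[1])/2; print(np.degrees(np.arctan2(*(c-m)[::-1])),np.linalg.norm(c-m), [np.linalg.norm(x-c) for x in g])
# tray corners
q=[ray(t,*zt(*p),.01)[:2] for p in((52,145),(227,135),(240,408),(66,416))]
q=np.array(q);print("tray",q.round(4).tolist(),q.mean(0),[np.linalg.norm(q[i]-q[(i+1)%4]).round(4) for i in range(4)])
print("rack x ang",np.degrees(np.arctan2(*(q[0]-q[3])[::-1])),np.degrees(np.arctan2(*(q[1]-q[2])[::-1])))
for S,n,p in((t,"t",(423,523)),(s,"s",(720,445))):
    print("vial",ray(S,*(zt(*p) if n=="t" else zs(*p)),.054))
P=pts(t)
R=Rn.from_euler("xyz",[2.95369249,1.56907236,-2.20652769]).as_matrix();print(R.round(3))
for n,S in(("t",t),("s",s)):
    P=pts(S).reshape(-1,3)
    m=(abs(P[:,0]-.55)<.15)&(abs(P[:,1]+.17)<.1)&(P[:,2]>.03)&(P[:,2]<.11)
    Q=P[m]; d=Q[Q[:,2]>.07]; print(n,"dry disc",d.mean(0),d.min(0),d.max(0),len(d))
    d=Q[(Q[:,2]<.07)]; print("hoops",d.min(0),d.max(0),len(d))
E
```

```text
barb top [ 0.60216903 -0.39891438] 0.08144132974739095 -14.153720291831364
gap corners [array([ 0.47977336, -0.34080215]), array([ 0.46650954, -0.39610976])] 0.056875833348705405
-11.894583952896298 0.051156965875501836 [np.float64(0.05783553092816559), np.float64(0.05921614549248014)]
tray [[0.5871, -0.1279], [0.5943, -0.2313], [0.4201, -0.2409], [0.4146, -0.1394]] [ 0.50399892 -0.18489997] [np.float64(0.1036), np.float64(0.1744), np.float64(0.1017), np.float64(0.1729)]
rack x ang 3.806717050838547 3.1583168668309747
vial [ 0.35362537 -0.34631643  0.054     ]
vial [ 0.35150958 -0.34557175  0.054     ]
[[-0.001 -0.901  0.433]
 [-0.001  0.433  0.901]
 [-1.     0.    -0.002]]
t dry disc [ 0.61044082 -0.18151424  0.08896518] [ 0.48721492 -0.22080542  0.07009456] [ 0.69987952 -0.13942842  0.10995466] 446
hoops [ 0.40007587 -0.22430941  0.03005729] [ 0.69965299 -0.07002157  0.0697595 ] 655
s dry disc [ 0.61623573 -0.17090864  0.08766188] [ 0.43544855 -0.22078878  0.07001407] [ 0.69994229 -0.12778508  0.10995236] 961
hoops [ 0.41032982 -0.2263229   0.03008656] [ 0.69993629 -0.07021087  0.06999541] 1348
```

Call:
{"op": "step_arm", "data": {"commands": [{"dp": [-0.01,-0.01,-0.01],"angular": [0,0,0]},{"dp": [-0.03,-0.03,-0.03],"angular": [-2,0,0]},{"dp": [-0.05,-0.055,-0.06],"angular": [-4,0,0]},{"dp": [-0.06,-0.08,-0.09],"angular": [-6,0,0]},{"dp": [-0.06,-0.105,-0.115],"angular": [-8,0,0]},{"dp": [-0.06,-0.13,-0.14],"angular": [-10,0,0]},{"dp": [-0.06,-0.155,-0.17],"angular": [-12,0,0]},{"dp": [-0.06,-0.18,-0.2],"angular": [-12,0,0]},{"dp": [-0.06,-0.21,-0.23],"angular": [-12,0,0]},{"dp": [-0.06,-0.24,-0.26],"angular": [-12,0,0]},{"dp": [-0.06,-0.27,-0.29],"angular": [-12,0,0]},{"dp": [-0.06,-0.29,-0.32],"angular": [-12,0,0]}]}}

```text
t: 1.15
position: [0.3724, 0.1022, 0.2988]
orientation: [-1.494, 1.57, -0.161]
ft_force: [0.7, -0.1, 0.1]
gripper_width: 0.999
```

Call:
{"op": "step_arm", "data": {"commands": [{"dp": [0.0,-0.02,-0.035],"angular": [0,0,0]},{"dp": [0.0,-0.04,-0.07],"angular": [0,0,0]},{"dp": [0.0,-0.06,-0.105],"angular": [0,0,0]},{"dp": [0.0,-0.08,-0.14],"angular": [0,0,0]},{"dp": [0.0,-0.1,-0.175],"angular": [0,0,0]},{"dp": [0.01,-0.12,-0.21],"angular": [0,0,0]},{"dp": [0.02,-0.14,-0.245],"angular": [0,0,0]},{"dp": [0.03,-0.16,-0.28],"angular": [0,0,0]},{"dp": [0.04,-0.18,-0.315],"angular": [0,0,0]},{"dp": [0.05,-0.2,-0.345],"angular": [0,0,0]},{"dp": [0.05,-0.22,-0.38],"angular": [0,0,0]},{"dp": [0.05,-0.24,-0.41],"angular": [0,0,0]}]}}

```text
t: 2.15
position: [0.5078, -0.3527, 0.2471]
orientation: [1.107, 1.568, 2.438]
ft_force: [0.8, 0.2, 0.3]
gripper_width: 0.999
```

Call:
{"op": "step_arm", "data": {"commands": [{"dp": [0,-0.012,-0.019],"angular": [0,0,0]},{"dp": [0,-0.012,-0.019],"angular": [0,0,0]},{"dp": [0,-0.012,-0.019],"angular": [0,0,0]},{"dp": [0,-0.012,-0.019],"angular": [0,0,0]}], "jaw": 1}}

```text
t: 2.48
position: [0.515, -0.3711, 0.2481]
orientation: [0.823, 1.569, 2.156]
ft_force: [0.1, -0.2, 0.1]
gripper_width: 0.719
```

```bash
cat >> h.py <<'E'
from scipy.spatial.transform import Rotation as Rn
def pose(o): return Rn.from_euler("xyz",o["orientation"]).as_matrix(),np.asarray(o["position"])
def wsnap(name):
    from station import arm
    o=arm.observe();R,p=pose(o);s=arm.snapshot("wrist");H=s.pop("hand_eye")
    Rc=R@H[:3,:3]; tc=R@H[:3,3]+p
    s["R"]=Rc.T; s["t"]=-Rc.T@tc
    np.savez(f"pics/{name}.npz",**s); cv2.imwrite(f"pics/{name}.png",s["color"][:,:,::-1])
    print({k:np.round(o[k],4).tolist() for k in("t","position","joint_pos","ft_force","gripper_width")}); print(R.round(3))
    return s
E
python3 -c "
from h import *
wsnap('w1')"
```

```text
{'t': 2.4833, 'position': [0.515, -0.3711, 0.2481], 'joint_pos': [-0.8112, 0.3055, 1.4361, 0.0003, 1.4016, -2.1438], 'ft_force': [0.1358, -0.2119, 0.1078], 'gripper_width': 0.7194}
[[-0.001 -0.972  0.236]
 [ 0.001  0.236  0.972]
 [-1.     0.001  0.001]]
```

View pics/w1.png

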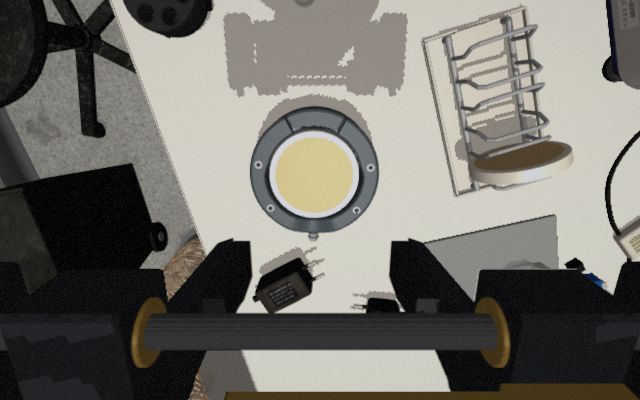

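```bash
python3 - <<'E'
from h import *
s=load("w1"); c=s["color"][...,::-1]
cv2.imwrite("pics/w1a.png",cv2.resize(c[95:245,240:390],None,fx=4,fy=4,interpolation=cv2.INTER_CUBIC))
cv2.imwrite("pics/w1b.png",cv2.resize(c[0:210,415:585],None,fx=2.85,fy=2.85,interpolation=cv2.INTER_CUBIC))
print("cam",-s["R"].T@s["t"])
E
```

```text
cam [ 0.44014755 -0.35195564  0.39325056]
```

View pics/w1a.png

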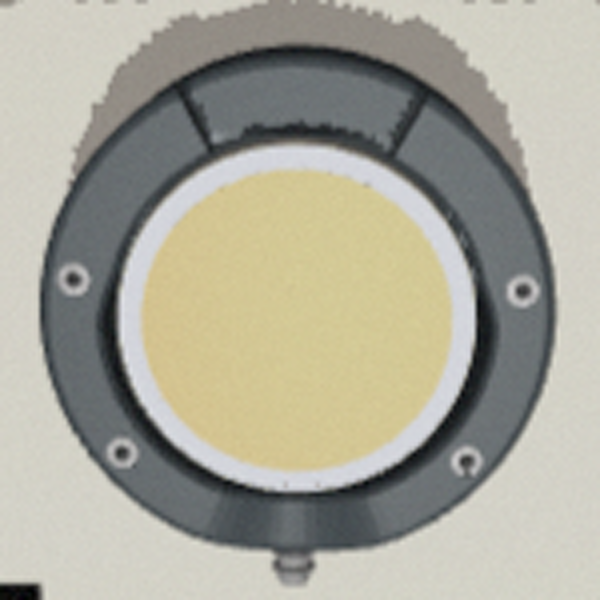

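View pics/w1b.png

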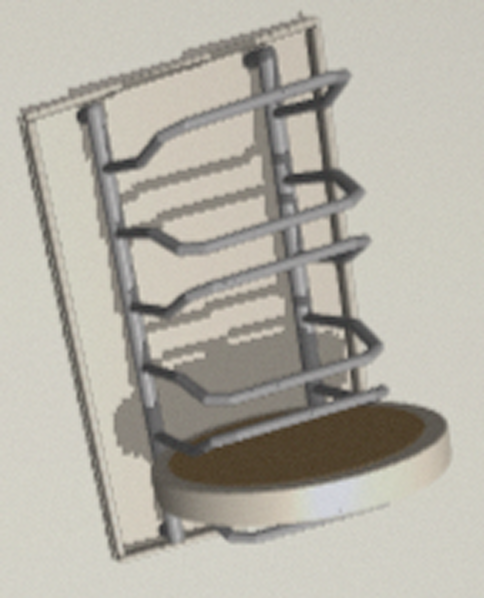

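```bash
python3 - <<'E'
from h import *
s=load("w1")
A=lambda x,y:(x/4+240-.4,y/4+95-.4)
B=lambda x,y:(x/2.85+415-.3,y/2.85-.3)
ang=lambda v:np.degrees(np.arctan2(v[1],v[0])).round(2)
r=lambda f,p,z:ray(s,*f(*p),z)[:2]
sc=[r(A,p,.053) for p in((73,279),(522,290),(122,453),(466,461))]
print("screws",np.round(sc,4).tolist(),"y-dir",ang(sc[0]-sc[1]),ang(sc[2]-sc[3]), "mid",(sc[0]+sc[1])/2,(sc[2]+sc[3])/2)
g=[r(A,p,.053) for p in((183,90),(427,92),(212,148),(392,155))]
print("gap",ang(g[0]-g[1]),ang(g[2]-g[3]),np.linalg.norm(g[0]-g[1]),np.linalg.norm(g[2]-g[3]))
hsv=cv2.cvtColor(s["color"],cv2.COLOR_RGB2HSV)
m=((hsv[...,0]>15)&(hsv[...,0]<35)&(hsv[...,1]>60)&(hsv[...,2]>120)).astype(np.uint8); m[:95]=0;m[245:]=0;m[:,:240]=0;m[:,390:]=0
c=max(cv2.findContours(m,0,1)[0],key=cv2.contourArea)[:,0]; w=ray(s,c[:,0].astype(float),c[:,1].astype(float),.053)
e=cv2.fitEllipse((w[:,:2]*1000).astype(np.float32)); print("disc",e)
b=r(A,(293,582),.015); print("barb",b,"dir from disc ctr",ang(b-np.array(e[0])/1000),np.linalg.norm(b-np.array(e[0])/1000))
P=pts(s)
box=P[95:245,240:390].reshape(-1,3);mm=abs(box[:,2]-.053)<.004;print("top pts circ",cv2.minEnclosingCircle(box[mm][:,:2].astype(np.float32)))
H=[((165,137),(345,77)),((190,250),(358,192)),((168,310),(365,240)),((208,400),(378,350))]
W=[[r(B,p,.066) for p in h] for h in H]
for w in W: print("hoop",np.round(w,4).tolist(),ang(w[0]-w[1]))
for i in(0,2): print("slot mid",(sum(W[i])+sum(W[i+1]))/4)
T=[r(B,p,.01) for p in((22,115),(318,20),(118,557))]
print("tray",np.round(T,4).tolist(),np.linalg.norm(T[0]-T[1]),np.linalg.norm(T[0]-T[2]),ang(T[2]-T[0]),"ctr",(T[1]+T[2])/2)
# rails feet z .012: near-slot
F=[r(B,p,.012) for p in((107,166),(120,235),(135,308),(146,370),(158,440))]
print(np.round(F,4).tolist())
E
```

```text
screws [[0.4999, -0.4297], [0.5287, -0.3226], [0.5466, -0.4306], [0.5695, -0.3453]] y-dir -105.05 -105.03 mid [ 0.51429078 -0.37616216] [ 0.55801085 -0.38794709]
gap -104.07 -105.83 0.05785394420109589 0.04324661627964183
disc ((524.0502319335938, -379.04437255859375), (75.42227172851562, 75.6495590209961), 179.85023498535156)
barb [ 0.60891456 -0.40169599] dir from disc ctr -14.94 0.08783536074602864
top pts circ ((0.5245369076728821, -0.3787495195865631), 0.06513917446136475)
hoop [[0.4427, -0.2173], [0.4386, -0.1634]] -85.75
hoop [[0.4773, -0.2133], [0.4723, -0.1614]] -84.51
hoop [[0.494, -0.222], [0.4871, -0.16]] -83.69
hoop [[0.5258, -0.2125], [0.5225, -0.1578]] -86.54
slot mid [ 0.45773494 -0.1888657 ]
slot mid [ 0.50734131 -0.18806771]
tray [[0.424, -0.2425], [0.4181, -0.1391], [0.5952, -0.2298]] 0.1035105774835864 0.17164443743414523 4.23 ctr [ 0.50663582 -0.18445095]
[[0.4478, -0.2162], [0.4723, -0.2146], [0.4993, -0.2124], [0.523, -0.211], [0.5508, -0.2096]]
```

Call:
{"op": "step_arm", "data": {"commands": [{"dp": [0.02,-0.02,-0.006],"angular": [1.4,0,0]},{"dp": [0.05,-0.0386,-0.0063],"angular": [1.4,0,0]},{"dp": [0.08,-0.0386,-0.0063],"angular": [1.4,0,0]},{"dp": [0.11,-0.0386,-0.0063],"angular": [1.4,0,0]},{"dp": [0.14,-0.0386,-0.0063],"angular": [1.4,0,0]},{"dp": [0.165,-0.0386,-0.0063],"angular": [1.4,0,0]},{"dp": [0.18,-0.0386,-0.0063],"angular": [1.4,0,0]},{"dp": [0.185,-0.0386,-0.0063],"angular": [1.4,0,0]},{"dp": [0.185,-0.0386,-0.0063],"angular": [1.4,0,0]},{"dp": [0.185,-0.0386,-0.0063],"angular": [1.4,0,0]},{"dp": [0.185,-0.0386,-0.0063],"angular": [1.4,0,0]}], "jaw": 1}}

```text
t: 3.45
position: [0.5526, -0.3882, 0.0662]
orientation: [-2.088, 1.567, -0.78]
ft_force: [0.1, -0.7, 0.3]
gripper_width: 0.007
```

```bash
python3 - <<'E'
from h import *
from station import arm
o=arm.observe();print(o["position"],o["gripper_width"],o["ft_force"]);print(pose(o)[0].round(3))
E
```

```text
[ 0.55260817 -0.38820406  0.06619843] 0.006637227882798806 [ 0.08205227 -0.65313531  0.31498708]
[[ 0.003 -0.966  0.26 ]
 [-0.003  0.26   0.966]
 [-1.    -0.003 -0.002]]
```

Call:
{"op": "step_arm", "data": {"commands": [{"dp": [0.007,0.002,0.0015],"angular": [0,0,0]},{"dp": [0.012,0.002,0.0015],"angular": [0,0,0]},{"dp": [0.016,0.002,0.0015],"angular": [0,0,0]},{"dp": [0.019,0.002,0.0015],"angular": [0,0,0]},{"dp": [0.022,0.002,0.0015],"angular": [0,0,0]},{"dp": [0.025,0.002,0.0015],"angular": [0,0,0]},{"dp": [0.028,0.002,0.0015],"angular": [0,0,0]},{"dp": [0.031,0.002,0.0015],"angular": [0,0,0]},{"dp": [0.032,0.002,0.0015],"angular": [0,0,0]},{"dp": [0.032,0.002,0.0015],"angular": [0,0,0]},{"dp": [0.032,0.002,0.0015],"angular": [0,0,0]}]}}

```text
t: 4.37
position: [0.5536, -0.3878, 0.036]
orientation: [-1.967, 1.561, -0.659]
ft_force: [6.6, 0.1, 14.3]
gripper_width: 0.005
```

```bash
python3 - <<'E'
from h import *
from station import arm
for n in("scene","top"):
    s=arm.snapshot(n);np.savez(f"pics/{n}1.npz",**s)
    (x0,y0,x1,y1)=(230,130,410,290) if n=="top" else (260,100,440,250)
    cv2.imwrite(f"pics/{n}1.png",cv2.resize(s["color"][y0:y1,x0:x1,::-1],None,fx=4,fy=3.7,interpolation=cv2.INTER_CUBIC))
E
```

```text
(no output)
```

View pics/scene1.png

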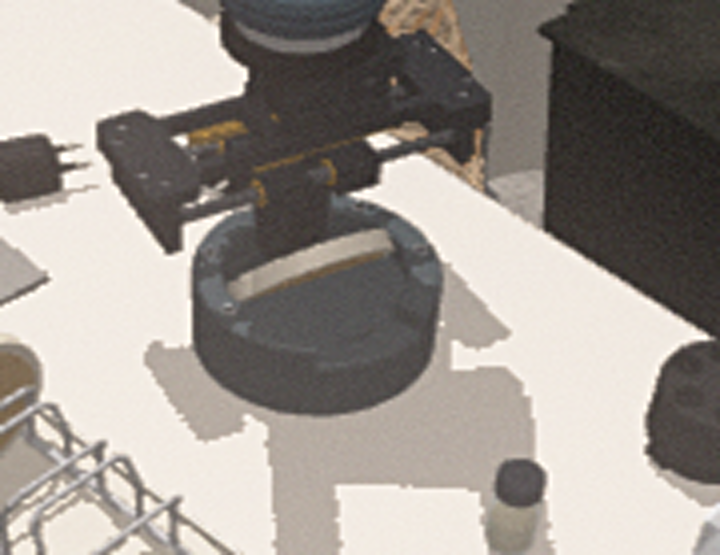

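Call:
{"op": "step_arm", "data": {"commands": [{"dp": [-0.003,0,0],"angular": [0,0,0]},{"dp": [-0.008,0,0],"angular": [0,0,0]},{"dp": [-0.015,0,0],"angular": [0,0,0]},{"dp": [-0.025,0,0],"angular": [0,0,0]},{"dp": [-0.04,0,0],"angular": [0,0,0]},{"dp": [-0.06,0,0],"angular": [0,0,0]},{"dp": [-0.09,0.01,0],"angular": [0,0,0]},{"dp": [-0.12,0.03,0],"angular": [6,0,0]},{"dp": [-0.15,0.05,0],"angular": [12,0,0]},{"dp": [-0.17,0.07,0],"angular": [19,0,0]},{"dp": [-0.17,0.09,0],"angular": [26,0,0]},{"dp": [-0.17,0.09,0],"angular": [30,0,0]}]}}

```text
t: 5.47
position: [0.4608, -0.3617, 0.2046]
orientation: [-2.141, 1.569, -1.363]
ft_force: [1.2, -0.2, -0.1]
gripper_width: 0.005
```

Call:
{"op": "step_arm", "data": {"commands": [{"dp": [0,0,0],"angular": [6,0,0]},{"dp": [0,0,0],"angular": [12,0,0]},{"dp": [0,0,0],"angular": [18,0,0]},{"dp": [0,0,0],"angular": [24,0,0]},{"dp": [0,0,0],"angular": [30,0,0]},{"dp": [0,0,0],"angular": [36,0,0]},{"dp": [0,0,0],"angular": [42,0,0]},{"dp": [0,0,0],"angular": [48,0,0]},{"dp": [0,0,0],"angular": [54,0,0]},{"dp": [0,0,0],"angular": [60,0,0]},{"dp": [0,0,0],"angular": [60,0,0]},{"dp": [0,0,0],"angular": [60,0,0]}], "jaw": -0.2}}

```text
t: 6.47
position: [0.4627, -0.3619, 0.2024]
orientation: [-1.811, 1.571, -2.07]
ft_force: [0.7, -0.1, -0.3]
gripper_width: 0.603
```

```bash
python3 - <<'E'
from h import *
wsnap("w2")
E
```

```text
{'t': 6.4667, 'position': [0.4627, -0.3619, 0.2024], 'joint_pos': [-0.8656, 0.2419, 1.6103, -0.0002, 1.2894, -0.6057], 'ft_force': [0.6754, -0.1275, -0.2729], 'gripper_width': 0.6033}
[[-0.     0.257  0.966]
 [-0.     0.966 -0.257]
 [-1.    -0.    -0.   ]]
```

View pics/w2.png

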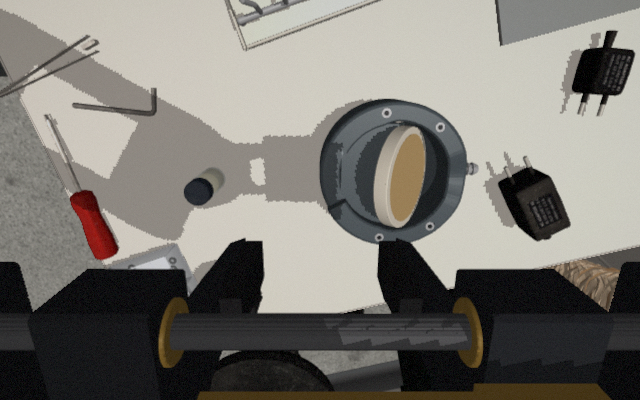

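```bash
python3 - <<'E'
from h import *
s=load("w2");P=pts(s)
hsv=cv2.cvtColor(s["color"],cv2.COLOR_RGB2HSV)
m=((hsv[...,0]>10)&(hsv[...,0]<35)&(hsv[...,1]>70)&(hsv[...,2]>100)).astype(np.uint8)
m[:110]=0;m[235:]=0;m[:,:360]=0;m[:,435:]=0
m=cv2.erode(m,np.ones((5,5)));Q=P[m>0];c=Q.mean(0)
n=np.linalg.svd(Q-c,full_matrices=False)[2][2];n*=np.sign(n[2])
print(len(Q),"face centroid",c,"normal",n,"tilt",np.degrees(np.arccos(n[2])),"az",np.degrees(np.arctan2(n[1],n[0])))
N=np.array([.524,-.379,0]);nx=np.array([.966,-.259,0]);ny=np.array([.259,.966,0])
# all disc points: above .045 within pocket
mm=np.zeros_like(m);mm[118:232,370:430]=1
A=P[(mm>0)&(P[...,2]>.056)]; L=np.c_[(A-N)@nx,(A-N)@ny,A[:,2]]
L=L[np.hypot(L[:,0],L[:,1])<.046]
print("top",L[:,2].max(), "top pts mean",L[L[:,2]>.075].mean(0) if (L[:,2]>.075).any() else None,len(L))
ctr=c-6e-3*n
print("face c in nest",(c-N)@nx,(c-N)@ny,c[2],"disc ctr approx nest",(ctr-N)@nx,(ctr-N)@ny,ctr[2], ctr)
E
```

```text
1696 face centroid [ 0.53591278 -0.38167825  0.0499886 ] normal [ 0.84484287 -0.2697235   0.46204952] tilt 62.48056162453864 az -17.70613894537976
top 0.08391465531081599 top pts mean [-0.01284132  0.00054665  0.07851685] 2424
face c in nest 0.012201411503984363 0.0004982182315666709 0.049988596377468136 disc ctr approx nest 0.006885551901981988 0.0007486497972277771 0.047216299274320826 [ 0.53084372 -0.38005991  0.0472163 ]
```

Call:
{"op": "step_arm", "data": {"commands": [{"dp": [0,0,0.005],"angular": [0,-5,0]},{"dp": [0.01,0,0.01],"angular": [0,-10,0]},{"dp": [0.02,0,0.015],"angular": [0,-15,0]},{"dp": [0.03,0,0.02],"angular": [0,-20,0]},{"dp": [0.045,0,0.02],"angular": [0,-25,0]},{"dp": [0.06,0,0.02],"angular": [0,-30,0]},{"dp": [0.07,0,0.02],"angular": [0,-34,0]},{"dp": [0.08,0,0.02],"angular": [0,-34,0]},{"dp": [0.08,0,0.02],"angular": [0,-34,0]},{"dp": [0.08,0,0.02],"angular": [0,-34,0]}], "jaw": 0.36, "grip_force": 20}}

```text
t: 7.35
position: [0.4821, -0.3671, 0.1217]
orientation: [-0.0, 0.978, -0.262]
ft_force: [0.8, -0.6, 0.6]
gripper_width: 0.319
```

```bash
python3 - <<'E'
from h import *
s=wsnap("w3")
from station import arm
o=arm.observe();R,p=pose(o)
N=np.array([.524,-.379,0]);nx=np.array([.966,-.259,0]);ny=np.array([.259,.966,0])
print("tcp nest",(p-N)@nx,(p-N)@ny,p[2],"tool x",R[:,0]@nx,R[:,0]@ny)
P=pts(s)
hsv=cv2.cvtColor(s["color"],cv2.COLOR_RGB2HSV)
L=np.stack([(P-N)@nx,(P-N)@ny,P[...,2]],-1)
m=((hsv[...,0]>5)&(hsv[...,0]<35)&(hsv[...,1]>60)&(hsv[...,2]>80)&(np.hypot(L[...,0],L[...,1])<.045)&(L[...,2]>.03)).astype(np.uint8)
m=cv2.erode(m,np.ones((3,3)));Q=L[m>0];c=Q.mean(0)
n=np.linalg.svd(Q-c,full_matrices=False)[2][2];n*=np.sign(n[2]);print(len(Q),c,n,np.degrees(np.arccos(n[2])))
E
```

```text
{'t': 7.35, 'position': [0.4821, -0.3671, 0.1217], 'joint_pos': [-1.063, 0.1454, 2.0411, 0.7249, 0.6496, -1.3226], 'ft_force': [0.8323, -0.6154, 0.6194], 'gripper_width': 0.3187}
[[ 0.539  0.259  0.801]
 [-0.145  0.966 -0.214]
 [-0.83  -0.     0.558]]
tcp nest -0.04284489790815673 0.0001808896798948366 0.12261999383074346 tool x 0.5596086150066782 -0.0009480070627418734<stdin>:11: RuntimeWarning: Mean of empty slice.
  ret = um.true_divide(
Traceback (most recent call last):
IndexError: index 2 is out of bounds for axis 0 with size 0
```

View pics/w3.png

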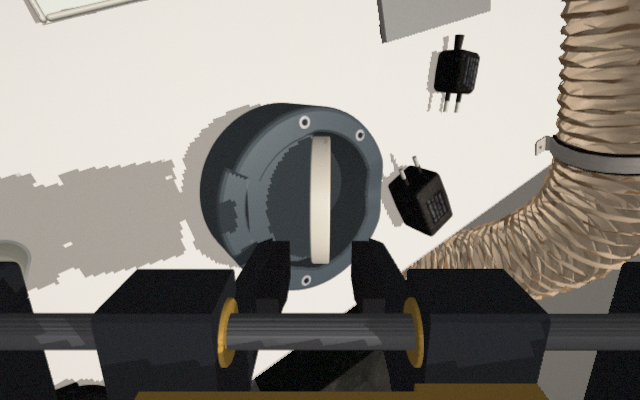

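Call:
{"op": "step_arm", "data": {"commands": [{"dp": [0.008,0,0],"angular": [0,0,0]},{"dp": [0.018,0,0],"angular": [0,0,0]},{"dp": [0.028,0,0],"angular": [0,0,0]},{"dp": [0.037,0,0],"angular": [0,0,0]},{"dp": [0.045,0,0],"angular": [0,0,0]},{"dp": [0.052,0,0],"angular": [0,0,0]},{"dp": [0.058,0,0],"angular": [0,0,0]},{"dp": [0.063,0,0],"angular": [0,0,0]},{"dp": [0.067,0,0],"angular": [0,0,0]},{"dp": [0.068,0,0],"angular": [0,0,0]},{"dp": [0.068,0,0],"angular": [0,0,0]},{"dp": [0.068,0,0],"angular": [0,0,0]}]}}

```text
t: 8.4
position: [0.519, -0.3771, 0.0655]
orientation: [-0.0, 0.977, -0.263]
ft_force: [-1.3, -0.3, -0.4]
gripper_width: 0.32
```

```bash
python3 - <<'E'
from h import *
s=wsnap("w4")
E
```

```text
{'t': 8.4, 'position': [0.519, -0.3771, 0.0655], 'joint_pos': [-1.0041, 0.3245, 1.971, 0.8273, 0.5386, -1.4002], 'ft_force': [-1.258, -0.3262, -0.3628], 'gripper_width': 0.3202}
[[ 0.54   0.26   0.801]
 [-0.145  0.966 -0.215]
 [-0.829 -0.     0.559]]
```

View pics/w4.png

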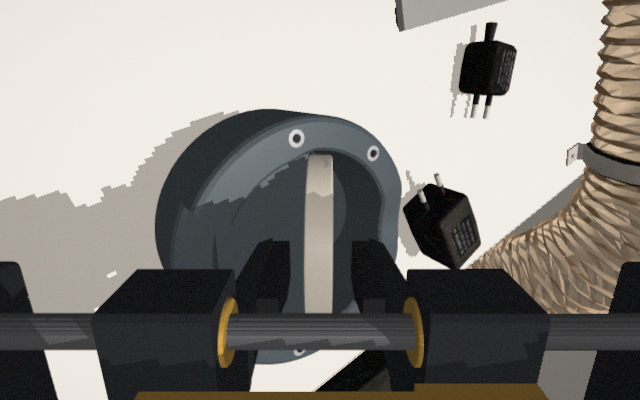

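```bash
cat > rim.py <<'E'
from h import *
import sys
def rim(n,u0,u1,v0,v1,Rt,pt):
    s=load(n);P=pts(s)[v0:v1,u0:u1].reshape(-1,3);z=s["range_z"][v0:v1,u0:u1].ravel()
    T=(P[z>0]-pt)@Rt
    k=T[:,0]<0.06; T=T[k]
    c=T[(abs(T[:,2])<.015)]
    print("n",len(c),"x min/5%",c[:,0].min(),np.percentile(c[:,0],5),"z mid",np.percentile(c[:,2],[3,50,97]))
    # circle fit in tool x,y
    A=np.c_[c[:,0],c[:,1],np.ones(len(c))];q=np.linalg.lstsq(A,-(c[:,:2]**2).sum(1),rcond=None)[0]
    cx,cy=-q[0]/2,-q[1]/2;print("circle",cx,cy,np.sqrt(cx*cx+cy*cy-q[2]))
    b=np.polyfit(c[:,1],c[:,2],1);print("z vs y slope deg",np.degrees(np.arctan(b[0])))
E
python3 - <<'E'
from rim import *
from station import arm
R,p=pose(arm.observe()); rim("w4",306,332,165,310,R,p)
E
```

```text
n 3760 x min/5% -0.01954920620397738 -0.01828045945987359 z mid [-0.00650874 -0.00125153  0.00373365]
circle 0.024760846922280137 -0.0003386734835322104 0.04279285679632117
z vs y slope deg -0.05981277031953371
```

Call:
{"op": "step_arm", "data": {"commands": [{"dp": [0.002,0,-0.001],"angular": [0,0,0]},{"dp": [0.004,0,-0.001],"angular": [0,0,0]},{"dp": [0.004,0,-0.001],"angular": [0,0,0]},{"dp": [0.004,0,-0.001],"angular": [0,0,0]}]}}

```text
t: 8.78
position: [0.5203, -0.3773, 0.0614]
orientation: [0.0, 0.978, -0.263]
ft_force: [-0.6, 0.1, -0.6]
gripper_width: 0.32
```

Call:
{"op": "step_arm", "data": {"commands": [{"dp": [0,0,0],"angular": [0,0,0]},{"dp": [0,0,0],"angular": [0,0,0]},{"dp": [0,0,0],"angular": [0,0,0]},{"dp": [0,0,0],"angular": [0,0,0]},{"dp": [0,0,0],"angular": [0,0,0]},{"dp": [0,0,0],"angular": [0,0,0]},{"dp": [0,0,0],"angular": [0,0,0]},{"dp": [0,0,0],"angular": [0,0,0]}], "jaw": 1, "grip_force": 25}}

```text
t: 9.45
position: [0.5206, -0.3776, 0.0617]
orientation: [-0.0, 0.977, -0.263]
ft_force: [2.5, -0.1, 1.0]
gripper_width: 0.135
```

Call:
{"op": "step_arm", "data": {"commands": [{"dp": [-0.003,0,0],"angular": [0,0,0]},{"dp": [-0.007,0,0],"angular": [0,0,0]},{"dp": [-0.013,0,0],"angular": [0,0,0]},{"dp": [-0.021,0,0],"angular": [0,0,0]},{"dp": [-0.03,0,0],"angular": [0,0,0]},{"dp": [-0.04,0,0],"angular": [0,0,0]},{"dp": [-0.05,0,0],"angular": [0,0,0]},{"dp": [-0.06,0,0],"angular": [0,0,0]},{"dp": [-0.07,0,0],"angular": [0,0,0]},{"dp": [-0.08,0,0],"angular": [0,0,0]},{"dp": [-0.09,0,0],"angular": [0,0,0]},{"dp": [-0.1,0,0],"angular": [0,0,0]}]}}

```text
t: 10.45
position: [0.4652, -0.362, 0.1441]
orientation: [0.001, 0.979, -0.262]
ft_force: [-0.5, 0.2, -2.7]
gripper_width: 0.136
```

```bash
python3 - <<'E'
from rim import *
s=wsnap("w5")
from station import arm
R,p=pose(arm.observe()); rim("w5",306,332,165,310,R,p)
E
```

```text
{'t': 10.45, 'position': [0.4652, -0.362, 0.1441], 'joint_pos': [-1.0919, 0.0683, 2.0682, 0.6896, 0.7036, -1.2976], 'ft_force': [-0.5074, 0.2488, -2.6995], 'gripper_width': 0.1362}
[[ 0.539  0.259  0.802]
 [-0.144  0.966 -0.216]
 [-0.83   0.001  0.558]]
n 3710 x min/5% -0.022548177580877456 -0.02129505130873938 z mid [-0.00717452 -0.00208694  0.00274173]
circle 0.02264993921220425 -0.00019816426332166734 0.043637978472663846
z vs y slope deg 0.27984308914690226
```

View pics/w5.png

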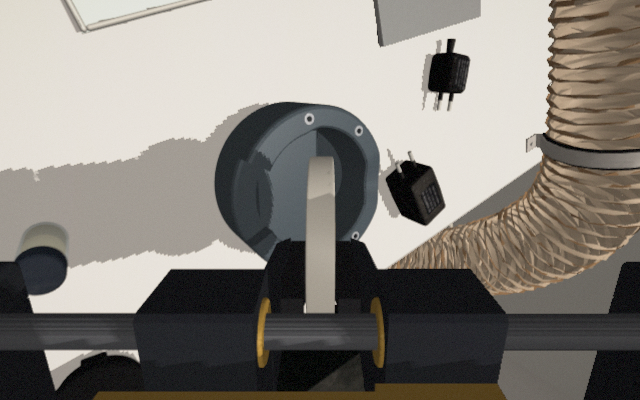

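Call:
{"op": "step_arm", "data": {"commands": [{"dp": [-0.008,0,0.005],"angular": [0,3,0]},{"dp": [-0.018,0,0.012],"angular": [0,7,0]},{"dp": [-0.028,0,0.018],"angular": [0,11,0]},{"dp": [-0.038,0,0.025],"angular": [0,15,0]},{"dp": [-0.046,0,0.031],"angular": [0,19,0]},{"dp": [-0.046,0,0.031],"angular": [0,23,0]},{"dp": [-0.046,0,0.031],"angular": [0,27,0]},{"dp": [-0.046,0,0.031],"angular": [0,31,0]},{"dp": [-0.046,0,0.031],"angular": [0,34,0]},{"dp": [-0.046,0,0.031],"angular": [0,34,0]},{"dp": [-0.046,0,0.031],"angular": [0,34,0]}]}}

```text
t: 11.42
position: [0.4664, -0.3625, 0.1988]
orientation: [1.861, 1.57, 1.599]
ft_force: [0.0, 0.5, -1.6]
gripper_width: 0.133
```

```bash
python3 - <<'E'
from h import *
from station import arm
o=arm.observe();R,p=pose(o);print(o["t"],p,o["gripper_width"],o["joint_pos"].round(2));print(R.round(3))
print((np.array([.457,-.188,.2])-p)@R)
E
```

```text
11.4167 [ 0.46635735 -0.36245977  0.19880374] 0.13347251684892042 [-0.86  0.25  1.6   0.    1.29 -0.6 ]
[[-0.     0.259  0.966]
 [ 0.001  0.966 -0.259]
 [-1.     0.001 -0.   ]]
[-0.00104162  0.16608432 -0.05422284]
```

Call:
{"op": "step_arm", "data": {"commands": [{"dp": [0,0.008,-0.003],"angular": [-1,0,0]},{"dp": [0,0.024,-0.008],"angular": [-3,0,0]},{"dp": [0,0.044,-0.014],"angular": [-5,0,0]},{"dp": [0,0.066,-0.021],"angular": [-8,0,0]},{"dp": [0,0.09,-0.029],"angular": [-11,0,0]},{"dp": [0,0.114,-0.037],"angular": [-14,0,0]},{"dp": [0,0.136,-0.044],"angular": [-17,0,0]},{"dp": [0,0.154,-0.05],"angular": [-19.3,0,0]},{"dp": [0,0.166,-0.054],"angular": [-19.3,0,0]},{"dp": [0,0.166,-0.054],"angular": [-19.3,0,0]},{"dp": [0,0.166,-0.054],"angular": [-19.3,0,0]},{"dp": [0,0.166,-0.054],"angular": [-19.3,0,0]}]}}

```text
t: 12.42
position: [0.4574, -0.1893, 0.2001]
orientation: [-0.894, 1.57, -0.821]
ft_force: [0.3, -0.4, -1.5]
gripper_width: 0.136
```

```bash
python3 - <<'E'
from rim import *
from station import arm
s=wsnap("w6")
R,p=pose(arm.observe());rim("w6",306,332,165,310,R,p)
for n in("scene","top"):
    s=arm.snapshot(n);np.savez(f"pics/{n}6.npz",**s)
    (x0,y0,x1,y1)=(180,120,340,270) if n=="top" else (170,120,370,270)
    cv2.imwrite(f"pics/{n}6.png",cv2.resize(s["color"][y0:y1,x0:x1,::-1],None,fx=4,fy=4,interpolation=cv2.INTER_CUBIC))
E
```

```text
{'t': 12.4167, 'position': [0.4574, -0.1893, 0.2001], 'joint_pos': [-0.6327, 0.0393, 1.8444, -0.0002, 1.2567, -0.7056], 'ft_force': [0.2907, -0.3765, -1.4844], 'gripper_width': 0.1356}
[[ 0.001 -0.073  0.997]
 [-0.001  0.997  0.073]
 [-1.    -0.001  0.001]]
n 3701 x min/5% -0.02393708584367852 -0.02227238078861719 z mid [-0.00544638 -0.00034921  0.00445779]
circle 0.02182810811614841 -0.0007302994749317606 0.0437793620477197
z vs y slope deg 0.31963774309658527
```

View pics/w6.png

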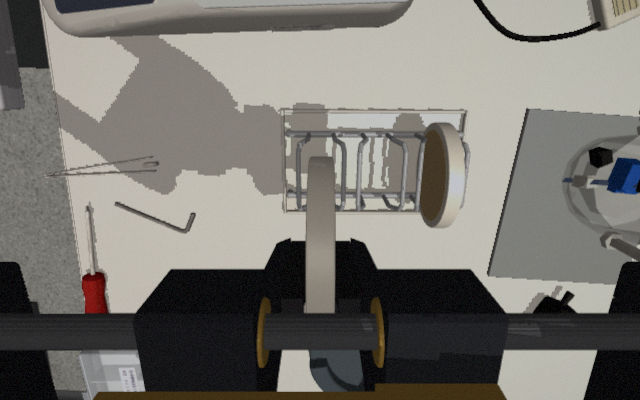

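View pics/scene6.png

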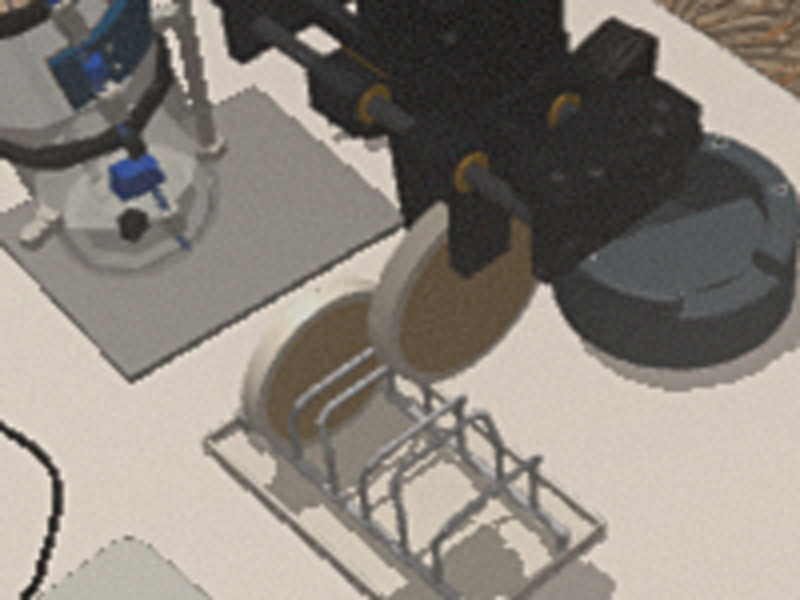

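Call:
{"op": "step_arm", "data": {"commands": [{"dp": [0.005,0.001,0],"angular": [0,0,0]},{"dp": [0.015,0.001,0],"angular": [0,0,0]},{"dp": [0.027,0.001,0],"angular": [0,0,0]},{"dp": [0.039,0.001,0],"angular": [0,0,0]},{"dp": [0.05,0.001,0],"angular": [0,0,0]},{"dp": [0.06,0.001,0],"angular": [0,0,0]},{"dp": [0.07,0.001,0],"angular": [0,0,0]},{"dp": [0.08,0.001,0],"angular": [0,0,0]},{"dp": [0.088,0.001,0],"angular": [0,0,0]},{"dp": [0.095,0.001,0],"angular": [0,0,0]},{"dp": [0.1,0.001,0],"angular": [0,0,0]},{"dp": [0.1,0.001,0],"angular": [0,0,0]}]}}

```text
t: 13.57
position: [0.4567, -0.1872, 0.0988]
orientation: [2.453, 1.569, 2.527]
ft_force: [0.5, -0.2, -1.0]
gripper_width: 0.136
```

```bash
python3 - <<'E'
from rim import *
from station import arm
s=wsnap("w7")
s=arm.snapshot("scene")
cv2.imwrite(f"pics/scene7.png",cv2.resize(s["color"][170:290,210:370,::-1],None,fx=5,fy=5,interpolation=cv2.INTER_CUBIC))
E
```

```text
{'t': 13.5667, 'position': [0.4567, -0.1872, 0.0988], 'joint_pos': [-0.6299, 0.1821, 1.9193, -0.0, 1.0418, -0.7039], 'ft_force': [0.4589, -0.1737, -1.0473], 'gripper_width': 0.1361}
[[-0.001 -0.074  0.997]
 [ 0.001  0.997  0.074]
 [-1.     0.001 -0.001]]
```

View pics/w7.png

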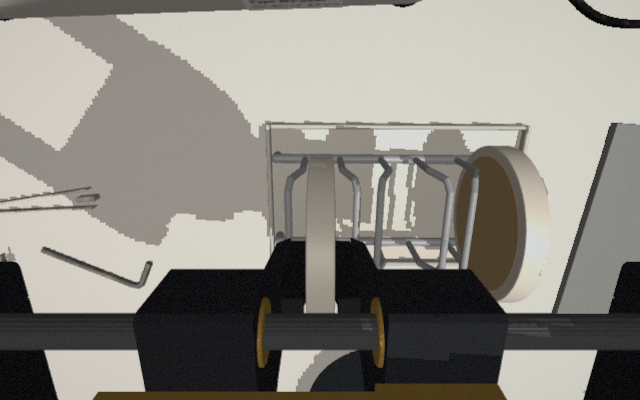

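View pics/scene7.png

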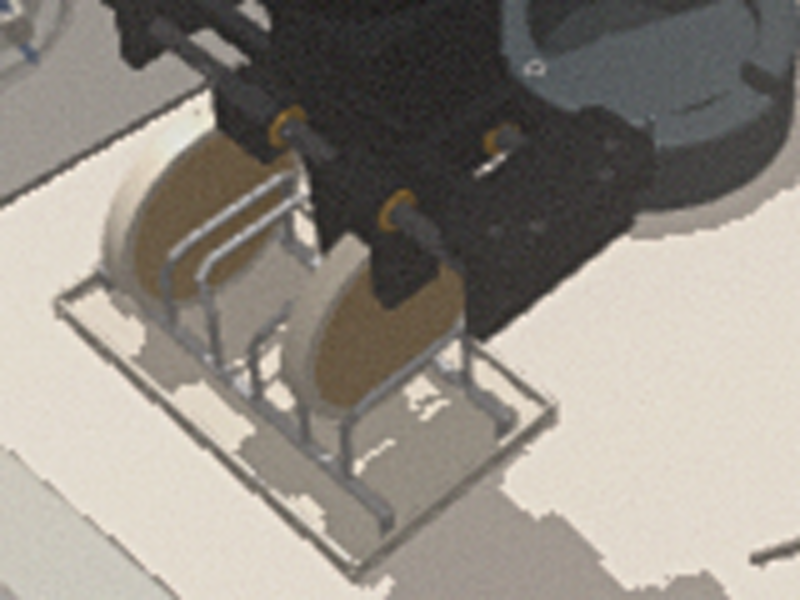

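Call:
{"op": "step_arm", "data": {"commands": [{"dp": [0.005,0,0],"angular": [0,0,0]},{"dp": [0.01,0,0],"angular": [0,0,0]},{"dp": [0.014,0,0],"angular": [0,0,0]},{"dp": [0.017,0,0],"angular": [0,0,0]},{"dp": [0.019,0,0],"angular": [0,0,0]},{"dp": [0.021,0,0],"angular": [0,0,0]},{"dp": [0.021,0,0],"angular": [0,0,0]},{"dp": [0.021,0,0],"angular": [0,0,0]}]}}

```text
t: 14.33
position: [0.4572, -0.1875, 0.0788]
orientation: [2.33, 1.571, 2.404]
ft_force: [-0.7, 0.1, -0.5]
gripper_width: 0.136
```

Call:
{"op": "step_arm", "data": {"commands": [{"dp": [0.002,0,0],"angular": [0,0,0]},{"dp": [0.003,0,0],"angular": [0,0,0]},{"dp": [0.004,0,0],"angular": [0,0,0]},{"dp": [0.004,0,0],"angular": [0,0,0]},{"dp": [0.004,0,0],"angular": [0,0,0]}]}}

```text
t: 14.75
position: [0.4575, -0.1876, 0.0753]
orientation: [-0.505, 1.57, -0.431]
ft_force: [-0.4, 0.9, 3.5]
gripper_width: 0.135
```

Call:
{"op": "step_arm", "data": {"commands": [{"dp": [0,0,0],"angular": [0,0,0]},{"dp": [0,0,0],"angular": [0,0,0]},{"dp": [0,0,0],"angular": [0,0,0]},{"dp": [0,0,0],"angular": [0,0,0]},{"dp": [0,0,0],"angular": [0,0,0]},{"dp": [0,0,0],"angular": [0,0,0]}], "jaw": 0.3}}

```text
t: 15.25
position: [0.4572, -0.1876, 0.0748]
orientation: [-1.721, 1.571, -1.647]
ft_force: [0.0, 0.7, -0.6]
gripper_width: 0.349
```

```bash
python3 - <<'E'
from rim import *
from station import arm
s=wsnap("w8")
E
```

```text
{'t': 15.25, 'position': [0.4572, -0.1876, 0.0748], 'joint_pos': [-0.63, 0.2239, 1.9293, -0.0001, 0.9884, -0.704], 'ft_force': [0.0211, 0.6619, -0.5854], 'gripper_width': 0.3495}
[[-0.    -0.074  0.997]
 [-0.     0.997  0.074]
 [-1.    -0.    -0.   ]]
```

View pics/w8.png

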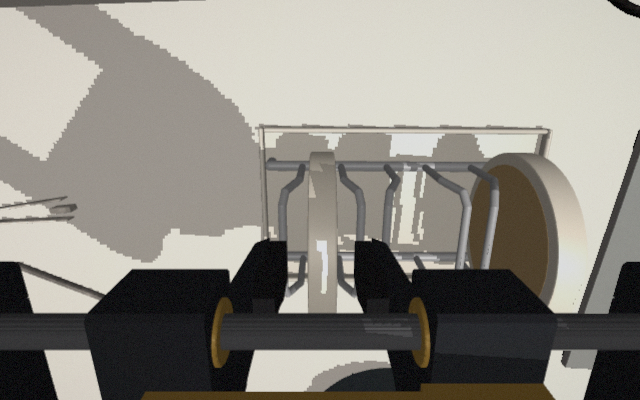

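Disc stands free between the open fingers (columns 308–336, upright). Retreating straight up.

Call:
{"op": "step_arm", "data": {"commands": [{"dp": [-0.004,0,0],"angular": [0,0,0]},{"dp": [-0.01,0,0],"angular": [0,0,0]},{"dp": [-0.02,0,0],"angular": [0,0,0]},{"dp": [-0.035,0,0],"angular": [0,0,0]},{"dp": [-0.055,0,0],"angular": [0,0,0]},{"dp": [-0.08,0,0],"angular": [0,0,0]},{"dp": [-0.11,0,0],"angular": [0,0,0]},{"dp": [-0.14,0,0],"angular": [0,0,0]},{"dp": [-0.16,0,0],"angular": [0,0,0]},{"dp": [-0.16,0,0],"angular": [0,0,0]},{"dp": [-0.16,0,0],"angular": [0,0,0]},{"dp": [-0.16,0,0],"angular": [0,0,0]}]}}

```text
t: 16.3
position: [0.4568, -0.1872, 0.2343]
orientation: [2.462, 1.57, 2.536]
ft_force: [-1.1, -0.6, -0.8]
gripper_width: 0.349
```

```bash
python3 - <<'E'
from rim import *
from station import arm
s=wsnap("w9")
s=arm.snapshot("scene");np.savez("pics/scene9.npz",**s)
cv2.imwrite(f"pics/scene9.png",cv2.resize(s["color"][120:290,210:410,::-1],None,fx=3.5,fy=3.5,interpolation=cv2.INTER_CUBIC))
S=load("w9");P=pts(S)
m=(abs(P[...,0]-.457)<.03)&(abs(P[...,1]+.188)<.06)&(P[...,2]>.075)&(P[...,2]<.11)
Q=P[m];print(len(Q),Q.min(0),Q.max(0),"mid",(np.percentile(Q,3,axis=0)+np.percentile(Q,97,axis=0))/2)
E
```

```text
{'t': 16.3, 'position': [0.4568, -0.1872, 0.2343], 'joint_pos': [-0.6299, 0.0009, 1.8108, -0.0, 1.3306, -0.704], 'ft_force': [-1.0885, -0.6022, -0.8364], 'gripper_width': 0.3491}
[[-0.001 -0.074  0.997]
 [ 0.     0.997  0.074]
 [-1.     0.    -0.001]]
1184 [ 0.44971015 -0.22426966  0.07534157] [ 0.46661745 -0.14883384  0.0976716 ] mid [ 0.45791477 -0.18536514  0.08663286]
```

View pics/w9.png

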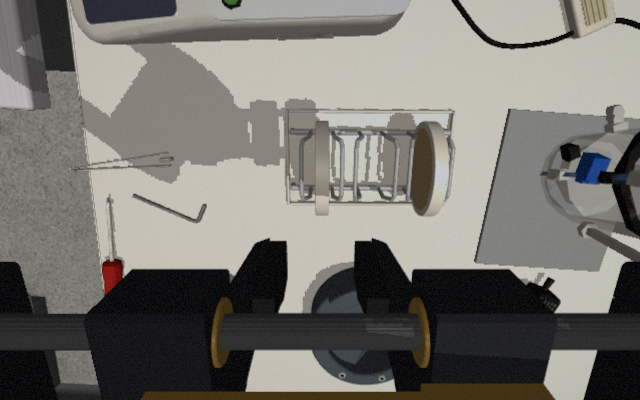

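View pics/scene9.png

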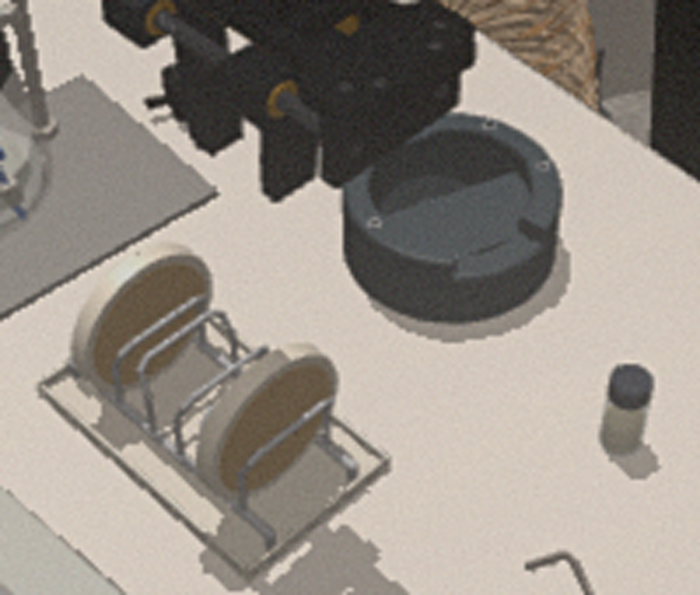

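```bash
python3 -c "
from station import arm
print(arm.sign_off())"
```

```text
the job is handed in; nothing more can be done
None
```

The rinsed disc is standing upright and released in the near slot of the rack, and the job was handed in at about 16 s of the 51 s allowed. No verdict was reported.

**What I did:** I pressed over the thumb dip until the disc tipped up. I then gripped the raised edge with the tool tilted 34°; the jaws stopped at 11.9 mm, which fits the 12 mm thickness. I carried the disc to the near slot, lowered it until the wrist force turned upward (3.5 N), opened the jaws and backed straight up.

**Last checks:**
- **Seating:** the disc's visible top is centred at about (0.458, −0.185) m, against a slot estimate of (0.457, −0.188) m. It reaches 97–98 mm high, where 96 mm was expected.
- **Arm:** it hangs clear above the rack with only about 1 N of noise on the wrist.
- **Other things:** the dry disc and the vial look unmoved by eye. I did not re-measure them, and the adapter and tube holder were not in clear view in the last pictures.

**Disagreement:** the depth fit gave a disc tilt of 62°, but the nominal 55° matched its top height better. I used 56°, and the wrist view then showed the disc edge-on and centred between the fingers.

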